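# Gauge the depth of a blind bore in a plaster mould

## Robot

A 7-joint arm with a two-finger parallel gripper is mounted at the origin on the work surface. World frame = base frame: x ahead of the robot, y to its left, z up, the work surface at z = 0. Lengths are in m, angles in degrees, forces in N, time in s.
With the tool pointing down it reaches from about 0.425 to 0.875 m from the base axis. Payload 4.7 kg.
Tool frame: the origin (TCP) lies midway between the tips of the shut fingers; the grasp point (between the pads) lies 19 mm behind it; y points along the fingers, z is the direction in which the jaws open and shut, and the axes are right-handed (so a half turn about y gives the same grasp; the last joint's range is limited). The gripper opens to 85 mm and grips with 20 to 120 N. Pads are 22 mm wide; open, the fingers measure 114 mm over their backs; the gripper's body (76 mm by 85 mm) begins 54 mm behind the grasp point. The pads swing forward as they close: fully open they stand 13 mm farther back than shut.
Start: joints at [-67.431, 18.392, -4.016, 83.108, 1.295, 78.541, -3.26], TCP at [0.241, 0.604, 0.231] pointing down, gripper open.
Joint ranges: [-163.93, 163.93], [-17.29, 119.83], [-79.2, 71.16], [3.27, 140.29], [-89.18, 269.18], [5.43, 117.66], [-154.24, 154.24]. Speed limits (degrees/s): [147.25, 147.25, 180, 180, 180, 180, 180].

## Interface

Orientations are given as a 3x3 rotation matrix whose columns are the frame's x, y, z axes.
In Python, from plant import bot, cams, workorder, spot_in gives the robot as it stands.
- The arm moves only by the tool carry_out, never from a script. Its argument "deltas" is one flat list of numbers, 7 for each row, row after row: the finger opening in mm, from 0 to 85.4, then the shift along the tool's x, y, z in mm, then the turn, a rotation vector about the tool's x, y, z in degrees. A call has 1 to 10 rows; each row is the pose to reach, as a shift and turn from the pose commanded when the call began, along the tool's axes at that moment; what a row does not reach only later rows make up. A row lasts 1/8 s, in which the tool goes at most 62.5 mm and 10.7 degrees, less where a joint would pass 70% of its speed; a pose out of reach is approached as far as the arm can. A call with a gripper value outside its range is refused whole. The fingers move at their own pace and stop on an object; "force" is the grip in N (left out, the last holds). Time passes only in rows, so rows that repeat a pose let the fingers close. It gives the time, the measured TCP pose, the force and the opening at its end, in the units of the state.
- bot.get_obs(): the state, without advancing time (a new reading comes with each control period).
- cams.get_image(name): name is "scene" or "top" or "wrist"; returns the picture (400x640x3 uint8, red, green, blue); there is no depth.
- cams.calibration(name): a dict with "vertical_fov" (degrees; the focal length in pixels is half the picture's height over the tangent of half this angle, whatever the lens; pixels are square), "cx", "cy" (the principal point, pixels), "position" and "attitude" of the camera in the world; the wrist camera has in their place "hand_eye" (4x4, takes a point from camera to tool coordinates, whose origin is the TCP and whose axes are the tool frame's). Camera axes: x right, y down, z forward; pixel columns grow to the right and rows downward; lengths in m; the calibration is good to about 2 mm. The wrist camera is an equidistant fisheye: a pixel r from the principal point sees the ray r / f radians off the axis. A picture is of the moment at which its call begins: read the wrist's pose just before it. calibration takes no time and is no camera call.
- workorder.hand_in(): hands the job in, once; it reports no verdict.
Trained networks look in the newest picture that a camera, given by its name, has taken for a name from the list of things; names that differ only in an ending like _2 or _b are one class to them, and where a whole thing is asked for, a point or a joint stands for the part that bears it (a point fixed in the world has none). Each returns a list of dicts, best first, with "p" (0 to 1); they miss things now and then, are a little off and sometimes report something else, mostly with a low value. They report only what shows in the picture. A call takes as long as a camera call. They do not tell look-alikes from the thing itself.
- spot_in(query, camera): "centre" ([row, column] in pixels, amid what is visible of it).
The state is a dict: "clock": time; "q": joint angles; "qd": joint speeds; "joint_efforts": joint torques, N m; "ee_pos": TCP position; "tcp_rot": TCP orientation; "wrist_force": force on the tool from outside, world axes, zero at the start; "ft_torque": the same for the moment, N m; "grip_width": finger opening in m.
Only numpy, scipy, OpenCV 4.12 (cv2) and the standard library are available. Lean on these libraries where they do the work, as an engineer would, in place of code of your own. Each camera call takes 0.05 s, during which the arm holds its last target. There are 200 camera calls.

## Task

Take the depth gauge by its wooden handle out of its stand and lower its rod into the blind bore in the clamped plaster block, so that the stop disc meets the face and slides up the rod until the tip bottoms out; then hold it there, pressed down with about 10 N, for two seconds without a break. Plaster chips, so never push on it with more than 25 N. Then let go, leaving the gauge standing upright in the bore, tip on the bottom and stop disc flat on the face, and do not disturb the jar, the chisel or the cup.

Things in the scene. Friction and masses are not known exactly. Their poses are not given: they have to be found in the camera images.
- gauge: Depth gauge, 125 mm tall, 110 to 180 g: steel rod 10 mm in diameter (tip tapers to 6 mm over its last 2.5 mm), brass ferrule 14 mm across, and on top a round wooden handle 26 mm in diameter, 80 to 125 mm above the tip. A stop disc slides on the rod. Origin at the tip, z up the rod. Starts upright in the stand, 15 mm deep, its stop disc on the stand's top.
- gauge_tip (a point): Lowest point of the gauge's rod, on its axis.
- stop_face (a point): Centre of the underside of the stop disc, an aluminium disc 38 mm in diameter and 10 mm thick with a hub 20 mm across and 6 mm tall on it. At the start it is at its lowest place, 15 mm above the rod's tip; it can be pushed up the rod by 40 mm against a friction of about 3 N and stays where it is left.
- block: White plaster block 110 x 100 x 55 mm (x, y, z) on a pine board 150 x 130 x 18 mm, held by a bar clamp whose aluminium bar lies along its +y side and whose red handle points to its +x; all fixed to the table. Origin under the board, z up; the plaster's top face is flat, 73 mm above the table, the clamp lower than it.
- bore_mouth (a point): Centre of the mouth of the bore, in the plane of the plaster's top face, z up. Round vertical blind bore 13 mm in diameter with a 2 mm chamfer at the mouth. Its flat, hard bottom (a dark steel insert cast in) is between 26 and 44 mm deep: it differs each time and is not measured, it must be felt.
- stand: Pine stand block 70 x 70 x 40 mm fixed to the table, with a round hole 13 mm in diameter, 15 mm deep, in the middle of its top. Origin under its centre.
- jar: Clear glass jar with white lid, 68 mm in diameter, 100 mm tall, loose. Leave alone. Origin under its centre.
- chisel: Wood-handled steel hand tool (chisel) lying on the table, loose. Leave alone. Origin on its underside, near the middle.
- cup: White paper cup, 70 mm across the rim, 85 mm tall, loose. Leave alone. Origin under its centre.
Not all that is in view belongs to the job. What is shaped like the gauge but turquoise is not meant.

How it is judged:
By the outcome, as a careful person would: the job done as asked, in the order asked, and still so for the second after the job is handed in, with the robot touching nothing.
It also fails if it takes over 64 s, if anything falls off the work surface, if the arm or the gripper's body presses on something with over 40 N, if the wrist force passes 120 N, or if a joint passes its speed limit or range.

## Working session

There is one attempt and no reset: what is moved stays moved. The work goes in short steps, Python scripts to look and compute and a tool call to move; the robot and the scene stay as the last step left them, time stands still between calls to the robot, and variables do not carry over. Pictures are saved under pics/ and viewed, about 8 in all and at most 12, crops included, and the job is handed in when it is done.

Besides the shell and the picture viewer there is one more tool, called after ">>>" as a command line: name --argument value ..., lists and objects as JSON in quotes. carry_out: Moves the arm, as the interface text tells. Its arguments: {"type":"object","properties":{"deltas":{"type":"array"},"force":{"type":"number"}},"required":["deltas"]}

```bash
mkdir -p pics; ls
cat > h.py <<'E'
import numpy as np, cv2
from plant import bot, cams, workorder, spot_in
def ray(cam,rc):
    c=cams.calibration(cam); f=200/np.tan(np.radians(c["vertical_fov"])/2)
    u=(rc[1]-c["cx"]); v=(rc[0]-c["cy"])
    if cam!="wrist":
        return np.array(c["position"]), np.array(c["attitude"])@np.array([u/f,v/f,1])
    o=bot.get_obs(); R=np.array(o["tcp_rot"]); p=np.array(o["ee_pos"]); H=np.array(c["hand_eye"])
    r=np.hypot(u,v); t=r/f; d=np.array([np.sin(t)*u/r,np.sin(t)*v/r,np.cos(t)]) if r>0 else np.array([0,0,1.])
    return p+R@H[:3,3], R@H[:3,:3]@d
def atz(cam,rc,z):
    p,d=ray(cam,rc); return p+d*(z-p[2])/d[2]
def snap(cam,fn=None):
    im=cams.get_image(cam)
    if fn: cv2.imwrite("pics/"+fn,im[:,:,::-1])
    return im
E
python3 - <<'E'
from h import *
a=snap("top","t0.png"); b=snap("scene","s0.png"); 
for c in("top","scene"):
    cal=cams.calibration(c); print(c,{k:np.round(v,3).tolist() for k,v in cal.items() if k!="name" and not isinstance(v,str)})
    for n in("gauge","bore_mouth","stop_face","stand","block","jar","chisel","cup"):
        print(n,[(np.round(x["centre"],1).tolist(),round(x["p"],2)) for x in spot_in(n,c)][:4])
print(bot.get_obs()); print(cams.calibration("wrist"))
cv2.imwrite("pics/ts.png",cv2.resize(np.vstack([a,b])[:,:,::-1],(480,600)))
E
```

```text
pics
top {'vertical_fov': 50.662, 'cx': 320.449, 'cy': 198.072, 'position': [0.418, -0.002, 1.127], 'attitude': [[-0.023, -0.992, 0.123], [-1.0, 0.023, -0.005], [0.002, -0.124, -0.992]]}
gauge [([149.7, 396.2], 0.74), ([190.9, 439.8], 0.7), ([233.5, 392.7], 0.55), ([183.9, 395.0], 0.49)]
bore_mouth [([202.2, 280.3], 0.88)]
stop_face [([194.0, 432.8], 0.69), ([154.1, 392.1], 0.54), ([188.6, 393.8], 0.46), ([235.2, 392.9], 0.46)]
stand [([189.4, 392.3], 0.6)]
block [([197.2, 280.2], 0.95), ([183.3, 395.2], 0.71), ([189.2, 390.7], 0.35)]
jar [([249.0, 172.4], 0.96)]
chisel [([222.8, 472.3], 0.94)]
cup [([194.0, 173.0], 0.65)]
scene {'vertical_fov': 44.978, 'cx': 321.86, 'cy': 194.661, 'position': [1.004, -0.508, 1.048], 'attitude': [[0.751, 0.541, -0.38], [0.661, -0.62, 0.422], [-0.007, -0.568, -0.823]]}
gauge [([284.6, 237.2], 0.83), ([285.3, 301.7], 0.71), ([225.5, 239.7], 0.69), ([250.7, 272.1], 0.6)]
bore_mouth [([179.2, 349.6], 0.62)]
stop_face [([233.9, 246.6], 0.69), ([292.0, 241.5], 0.66), ([291.1, 303.7], 0.65), ([255.3, 274.0], 0.54)]
stand [([269.5, 281.0], 0.86)]
block [([17
[... 655 characters left out ...]
01,  2.08422679e-05,  9.28766404e-01],
       [ 5.84934303e-05, -9.99999997e-01,  4.57852140e-05]]), 'wrist_force': array([-0.17187905,  0.0248442 , -0.11530023]), 'ft_torque': array([-0.00479596,  0.05105674, -0.01637087]), 'grip_width': 0.08576397708821203}
{'vertical_fov': 65.70646984690485, 'cx': 320.8668817792383, 'cy': 201.71875245093034, 'hand_eye': array([[ 9.02478071e-06,  9.61517447e-01,  2.74743878e-01,
        -6.86721028e-02],
       [-7.37740232e-04, -2.74743797e-01,  9.61517188e-01,
        -1.42858509e-01],
       [ 9.99999728e-01, -2.11367094e-04,  7.06870603e-04,
         1.30902396e-03],
       [ 0.00000000e+00,  0.00000000e+00,  0.00000000e+00,
         1.00000000e+00]])}
```

Run:
```python
import cv2,numpy as np
a=cv2.imread("pics/t0.png")[100:300,130:530]; b=cv2.imread("pics/s0.png")[60:340,150:450]
a=cv2.resize(a,(800,400)); cv2.imwrite("pics/v1.png",a)
cv2.imwrite("pics/v2.png",cv2.resize(b,(640,597),interpolation=cv2.INTER_CUBIC))
```

```text
(no output)
```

View pics/v1.png

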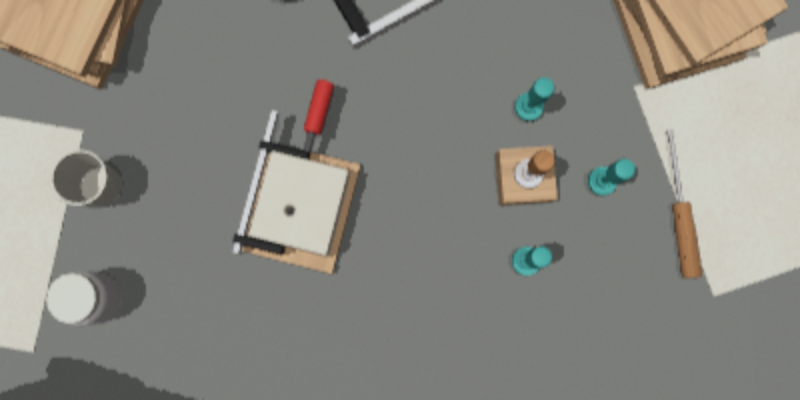

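View pics/v2.png

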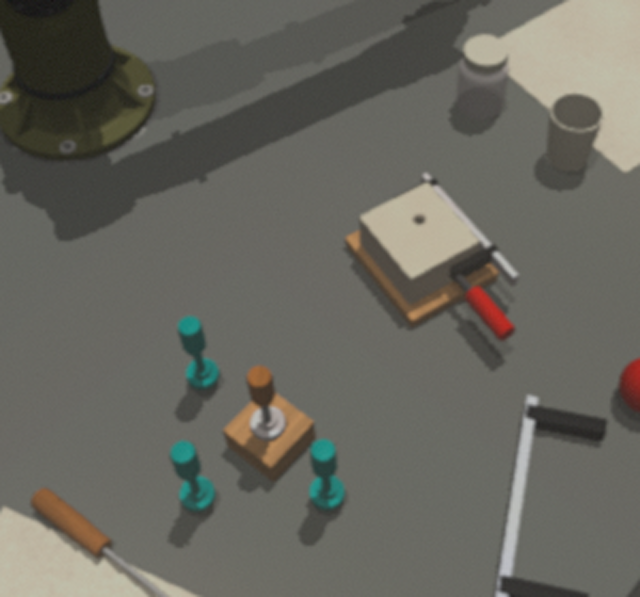

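Run:
```python
from h import *
def cen(m):
    n,l,s,c=cv2.connectedComponentsWithStats(m.astype(np.uint8)); i=1+np.argmax(s[1:,4]); return c[i][::-1],s[i]
def tri(rc1,rc2):
    p,d=ray("top",rc1);q,e=ray("scene",rc2)
    A=np.array([d,-e]).T; x=np.linalg.lstsq(A,q-p,rcond=None)[0]; a=p+d*x[0];b=q+e*x[1]; return (a+b)/2,np.linalg.norm(a-b)
out={}
for cam,fn,win,hw in(("top","t0.png",(196,212,268,283),(172,192,388,412)),("scene","s0.png",(155,170,338,355),(228,256,262,285))):
    im=cv2.imread("pics/"+fn).astype(int)
    r0,r1,c0,c1=win; g=im[r0:r1,c0:c1].sum(2); w=np.clip(np.median(g)-40-g,0,None).astype(float)
    yy,xx=np.mgrid[r0:r1,c0:c1]; b=((w*yy).sum()/w.sum(),(w*xx).sum()/w.sum())
    print(cam,"bore",np.round(b,1),"->",atz(cam,b,.073).round(4), w.max())
    # white disc & teal
    hsv=cv2.cvtColor(cv2.imread("pics/"+fn),cv2.COLOR_BGR2HSV)
    t=(hsv[...,0]>80)&(hsv[...,0]<95)&(hsv[...,1]>120)
    n,l,s,c=cv2.connectedComponentsWithStats(t.astype(np.uint8))
    print("teal",[(c[i][::-1].round(1).tolist(),int(s[i,4])) for i in range(1,n) if s[i,4]>30])
    r0,r1,c0,c1=hw; sub=hsv[r0:r1,c0:c1]; 
    m=(sub[...,1]>140)&(sub[...,0]<14); cc,st=cen(m); print("handle",cc+[r0,c0],st); out[cam]=cc+[r0,c0]
    print("handle at z.128",atz(cam,out[cam],.128).round(4))
print(tri(out["top"],out["scene"]))
print("stand nn", atz("top",(187,394),.05), atz("scene",(255.3,274),.05))
for n,c in(("jar",(249,172)),("cup",(194,173)),("chisel",(222,472))): print(n,atz("top",c,.05).round(3))
```

```text
top bore [204.8 274.4] -> [0.5342 0.1086 0.073 ] 389.0
teal [([149.6, 396.9], 236), ([188.0, 434.8], 246), ([229.5, 395.2], 204)]
handle [181. 395.] [7 8 1 3 3]
handle at z.128 [ 0.579  -0.1864  0.128 ]
scene bore [162.6 346.1] -> [0.5348 0.1086 0.073 ] 266.0
teal [([212.9, 238.4], 76), ([234.6, 244.7], 134), ([271.9, 235.2], 95), ([271.2, 301.0], 97), ([291.2, 242.3], 153), ([290.4, 303.1], 161)]
handle [238.6 267.8] [ 5 10  3  3  5]
handle at z.128 [ 0.5675 -0.2003  0.128 ]
(array([ 0.57335728, -0.19348724,  0.12791071]), np.float64(0.017969866178255137))
stand nn [ 0.57597304 -0.19758806  0.05      ] [ 0.57262074 -0.19610926  0.05      ]
jar [0.43  0.371 0.05 ]
cup [0.571 0.371 0.05 ]
chisel [ 0.481 -0.393  0.05 ]
```

Run:
```python
from h import *
print("handle top",atz("top",(180.5,401.5),.15), "scene mid",atz("scene",(241,272),.128),"disc top scene",atz("scene",(258.3,275.2),.052),"disc top",atz("top",(187,394.5),.052))
for c in((234.6,244.7),(291.2,242.3),(290.4,303.1)): print("teal",atz("scene",c,.015).round(3))
for n,c in(("jar",(93.9,374.6)),("cup",(119.5,422))): print(n,atz("scene",c,.05).round(3))
a=cv2.imread("pics/t0.png")[140:230,360:450]; b=cv2.imread("pics/s0.png")[210:300,230:320]
cv2.imwrite("pics/v3.png",cv2.resize(np.hstack([a,b]),(800,400),interpolation=cv2.INTER_CUBIC))
```

```text
handle top [ 0.57624598 -0.19766499  0.15      ] scene mid [ 0.57864234 -0.19856588  0.128     ] disc top scene [ 0.58097981 -0.2004154   0.052     ] disc top [ 0.57564964 -0.19851102  0.052     ]
teal [ 0.463 -0.192  0.015]
teal [ 0.567 -0.298  0.015]
teal [ 0.671 -0.205  0.015]
jar [0.423 0.375 0.05 ]
cup [0.586 0.381 0.05 ]
```

View pics/v3.png

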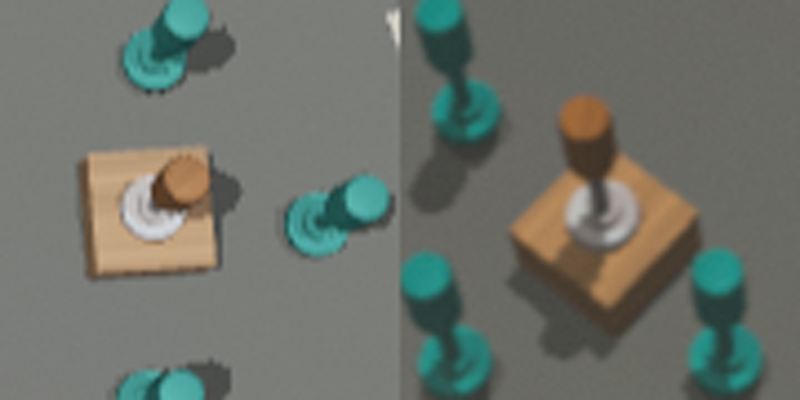

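The gauge is the brown‑handled one in the stand, at top (180,401) and scene (241,272). The three turquoise ones, at top (150,397), (188,435) and (230,395), are look‑alikes on the table. The bore is at top (205,274), which is about (0.534, 0.109). I'm moving above the gauge now.

>>> carry_out --deltas '[60, 43, 0, -44, 0, 0, 0, 60, 86, 0, -88, 0, 0, 0, 60, 129, 0, -131, 0, 0, 0, 60, 172, 0, -175, 0, 0, 0, 60, 215, 0, -219, 0, 0, 0, 60, 258, 0, -263, 0, 0, 0, 60, 301, 0, -306, 0, 0, 0, 60, 344, 0, -350, 0, 0, 0, 60, 387, 0, -394, 0, 0, 0, 60, 430, 0, -438, 0, 0, 0]' --force 70

```text
clock: 2.15
ee_pos: [0.4786, 0.0357, 0.2318]
tcp_rot: [[0.929, 0.001, 0.37], [-0.37, 0.001, 0.929], [0.001, -1.0, 0.001]]
wrist_force: [0.6, 0.0, -0.4]
grip_width: 0.0599
```

>>> carry_out --deltas '[60, 43, 0, -44, 0, 0, 0, 60, 86, 0, -88, 0, 0, 0, 60, 129, 0, -131, 0, 0, 0, 60, 179, 0, -182, 0, 0, 0, 60, 179, 0, -182, 0, 0, 0, 60, 179, 0, -182, 0, 0, 0]'

```text
clock: 2.9
ee_pos: [0.5766, -0.1981, 0.231]
tcp_rot: [[0.928, -0.001, 0.372], [-0.372, 0.0, 0.928], [-0.001, -1.0, -0.0]]
wrist_force: [-0.2, 0.2, -0.6]
grip_width: 0.0599
```

Run:
```python
from h import *
o=bot.get_obs(); print(o["clock"],o["ee_pos"],o["q"].round(1)); print(o["tcp_rot"].round(4))
im=snap("wrist","w1.png")
for n in("gauge","stop_face","stand"): print(n,[(np.round(x["centre"],1).tolist(),round(x["p"],2)) for x in spot_in(n,"wrist")][:4])
```

```text
2.9 [ 0.57656359 -0.1981148   0.23097379] [-16.9  15.8  40.5  90.5 -10.4  77.6  93. ]
[[ 9.283e-01 -8.000e-04  3.719e-01]
 [-3.719e-01  2.000e-04  9.283e-01]
 [-9.000e-04 -1.000e+00 -1.000e-04]]
gauge [([267.9, 343.3], 0.7), ([0.0, 607.6], 0.69), ([215.5, 230.7], 0.66), ([80.6, 282.6], 0.61)]
stop_face [([247.4, 337.1], 0.93), ([93.3, 293.3], 0.83), ([198.0, 243.2], 0.81), ([178.8, 318.3], 0.75)]
stand [([163.6, 321.6], 0.93)]
```

View pics/w1.png

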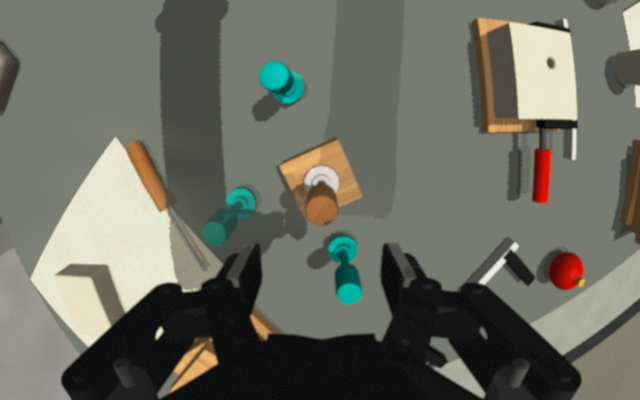

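Run:
```python
from h import *
o=bot.get_obs();R=o["tcp_rot"]
im=cv2.imread("pics/w1.png"); hsv=cv2.cvtColor(im,cv2.COLOR_BGR2HSV)
sub=hsv[175:235,295:350]; m=((sub[...,0]<16)&(sub[...,1]>130)).astype(np.uint8)
n,l,s,c=cv2.connectedComponentsWithStats(m)
for i in range(1,n):
    if s[i,4]>40: print("blob",s[i]+[295,175,0,0,0],c[i]+[295,175])
for rc,z in(((209,320.5),.15),((181,321.5),.05)):
    w=atz("wrist",rc,z); print(w.round(4), (R.T@(w-o["ee_pos"])*1000).round(1))
# where would the gauge top (axis est) project
cv2.imwrite("pics/v4.png",cv2.resize(im[150:240,270:370],(800,720))[:600])
```

```text
blob [305 184  33  41 985] [321.32385787 205.11167513]
[ 0.5785 -0.1948  0.15  ] [ 1.2 81.5  1.2]
[ 0.5787 -0.1936  0.05  ] [  1.  181.5   2.2]
```

View pics/v4.png

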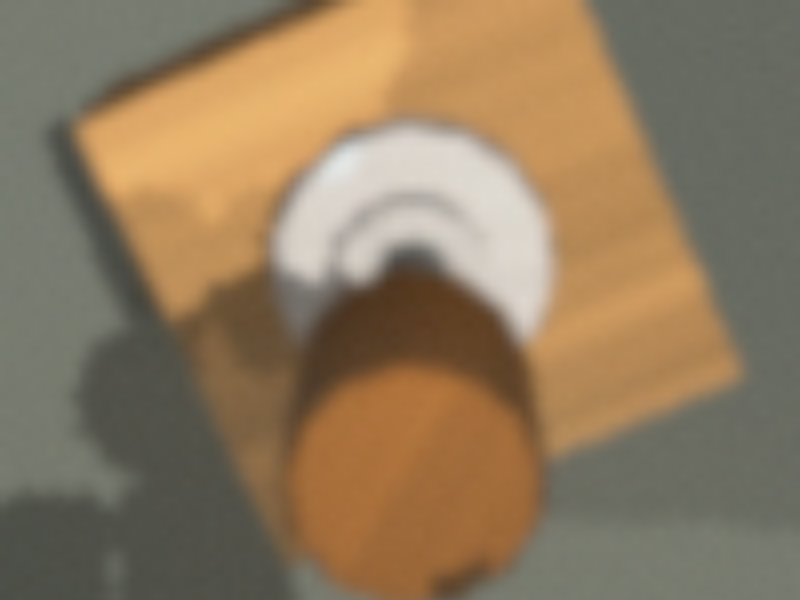

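>>> carry_out --deltas '[60, 1, 30, 1, 0, 0, 0, 60, 2, 70, 2, 0, 0, 0, 60, 2, 105, 2, 0, 0, 0, 60, 2, 120, 2, 0, 0, 0, 60, 2, 120, 2, 0, 0, 0, 60, 2, 120, 2, 0, 0, 0]'

```text
clock: 3.85
ee_pos: [0.5804, -0.1969, 0.113]
tcp_rot: [[0.929, 0.003, 0.37], [-0.37, -0.0, 0.929], [0.003, -1.0, 0.001]]
wrist_force: [0.4, 1.0, 0.2]
grip_width: 0.0599
```

Run:
```python
from h import *
o=bot.get_obs(); print(o["ee_pos"],o["wrist_force"])
im=snap("wrist","w2.png")
```

```text
[ 0.58044703 -0.1969169   0.11301449] [0.44722644 1.04399107 0.23410418]
```

View pics/w2.png

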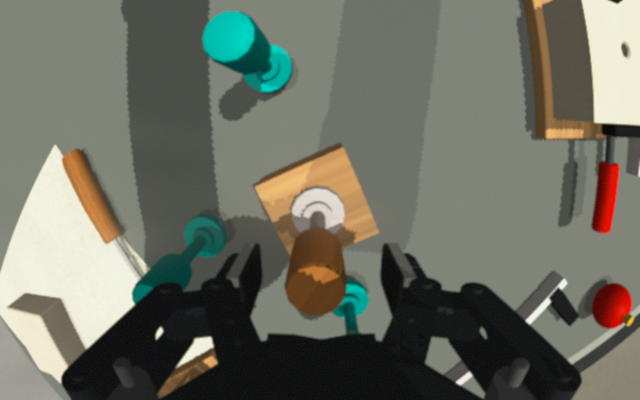

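Run:
```python
from h import *
o=bot.get_obs();R=o["tcp_rot"]
for rc,z in(((290,315),.15),((211,317.5),.05)):
    w=atz("wrist",rc,z); print(w.round(4), (R.T@(w-o["ee_pos"])*1000).round(1))
```

```text
[ 0.5784 -0.1973  0.15  ] [ -1.7 -36.9  -1. ]
[ 0.5775 -0.1968  0.05  ] [-3.1 63.1 -0.9]
```

>>> carry_out --deltas '[60, -2, 2, -1, 0, 0, 0, 60, -2, 2, -1, 0, 0, 0, 15, -2, 2, -1, 0, 0, 0, 15, -2, 2, -1, 0, 0, 0, 15, -2, 2, -1, 0, 0, 0, 15, -2, 2, -1, 0, 0, 0, 15, -2, 2, -1, 0, 0, 0, 15, -2, 2, -1, 0, 0, 0]' --force 70

```text
clock: 4.9
ee_pos: [0.5772, -0.197, 0.1094]
tcp_rot: [[0.929, 0.0, 0.371], [-0.371, -0.0, 0.929], [0.0, -1.0, 0.0]]
wrist_force: [0.3, -0.5, 2.1]
grip_width: 0.0244
```

>>> carry_out --deltas '[15, 0, -5, 0, 0, 0, 0, 15, 0, -15, 0, 0, 0, 0, 15, 0, -30, 0, 0, 0, 0, 15, 0, -50, 0, 0, 0, 0, 15, 0, -75, 0, 0, 0, 0, 15, 0, -85, 0, 0, 0, 0, 15, 0, -85, 0, 0, 0, 0, 15, 0, -85, 0, 0, 0, 0]'

```text
clock: 5.9
ee_pos: [0.5766, -0.1967, 0.1935]
tcp_rot: [[0.929, -0.001, 0.371], [-0.371, 0.0, 0.929], [-0.001, -1.0, -0.0]]
wrist_force: [-0.2, -0.4, -1.2]
grip_width: 0.0243
```

Run:
```python
from h import *
o=bot.get_obs(); print(o["ee_pos"],o["wrist_force"],o["ft_torque"],o["grip_width"])
a=snap("wrist","w3.png"); b=snap("scene","s3.png")
cv2.imwrite("pics/v5.png",np.hstack([a[100:400,120:520],b[60:360,150:450]])[:,:,::-1])
```

```text
[ 0.57663332 -0.19667106  0.19350911] [-0.2183164  -0.38675946 -1.15206827] [ 0.02296804 -0.03831868  0.03654592] 0.02434582329516702
```

View pics/v5.png

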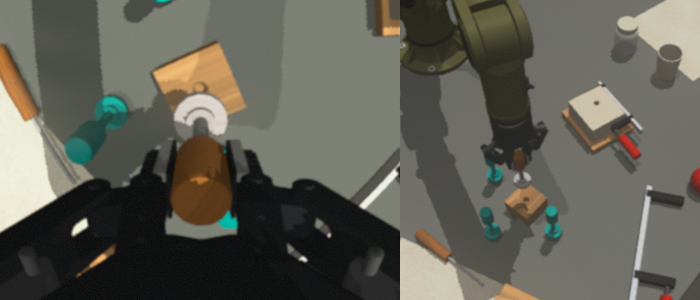

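>>> carry_out --deltas '[15, -12, 0, 30, 0, 0, 0, 15, -34, 0, 80, 0, 0, 0, 15, -56, 0, 132, 0, 0, 0, 15, -80, 0, 190, 0, 0, 0, 15, -100, 0, 240, 0, 0, 0, 15, -112, 0, 268, 0, 0, 0, 15, -112, 0, 268, 0, 0, 0, 15, -112, 0, 268, 0, 0, 0, 15, -112, 0, 268, 0, 0, 0]'

```text
clock: 7.12
ee_pos: [0.5726, 0.0914, 0.1942]
tcp_rot: [[0.928, -0.0, 0.373], [-0.373, -0.001, 0.928], [0.0, -1.0, -0.001]]
wrist_force: [0.3, 0.1, -0.7]
grip_width: 0.0247
```

Run:
```python
from h import *
o=bot.get_obs(); print(o["ee_pos"],o["wrist_force"],o["ft_torque"],o["grip_width"])
a=snap("wrist","w4.png"); b=snap("top","t4.png")
cv2.imwrite("pics/v6.png",cv2.resize(a[110:310,200:440],(720,600),interpolation=cv2.INTER_CUBIC)[:,:,::-1])
print([(np.round(x["centre"],1).tolist(),round(x["p"],2)) for x in spot_in("bore_mouth","wrist")][:4])
print([(np.round(x["centre"],1).tolist(),round(x["p"],2)) for x in spot_in("stop_face","wrist")][:4])
```

```text
[0.57258614 0.09136594 0.19423378] [ 0.32172879  0.050399   -0.70098702] [ 0.01599154 -0.0005119  -0.03468846] 0.024739668368276315
[([149.4, 326.5], 0.95)]
[([191.1, 88.7], 0.94), ([214.7, 319.2], 0.83), ([277.9, 80.8], 0.55)]
```

View pics/v6.png

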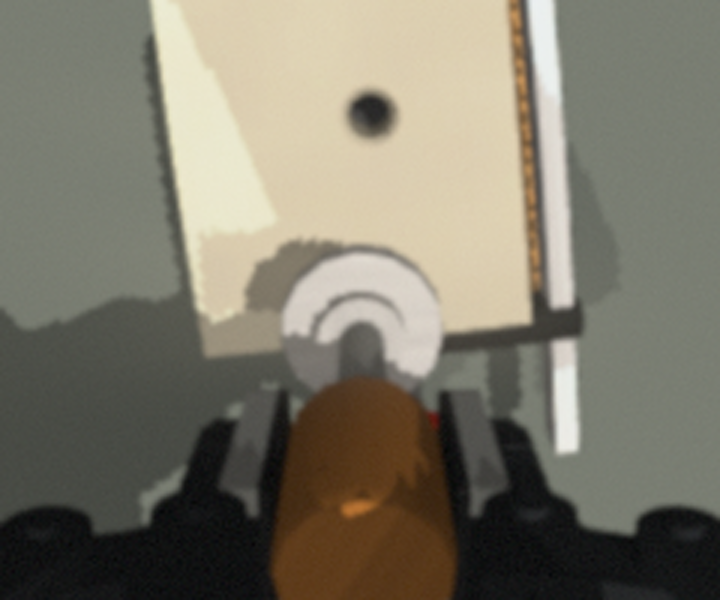

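Run:
```python
from h import *
o=bot.get_obs();R=o["tcp_rot"]
for rc,z in(((148.3,323.7),.073),((149.4,326.5),.073),((217.3,320.5),.133),((191.7,320.5),.133),((217,294),.133)):
    w=atz("wrist",rc,z); print(w.round(4), (R.T@(w-o["ee_pos"])*1000).round(1))
```

```text
[0.5364 0.1113 0.073 ] [-40.6 121.4   3.9]
[0.5381 0.1132 0.073 ] [-39.7 121.4   6.3]
[0.5739 0.0933 0.133 ] [ 1.  61.4  1.2]
[0.5569 0.1001 0.133 ] [-17.4  61.4   1.2]
[0.5669 0.0762 0.133 ] [  0.8  61.4 -17.3]
```

>>> carry_out --deltas '[15, -20, 0, 1, 0, 0, 0, 15, -42, 0, 2, 0, 0, 0, 15, -42, 10, 2, 0, 0, 0, 15, -42, 20, 2, 0, 0, 0, 15, -42, 29, 2, 0, 0, 0, 15, -42, 32, 2, 0, 0, 0, 15, -42, 32, 2, 0, 0, 0, 15, -42, 32, 2, 0, 0, 0]'

```text
clock: 8.32
ee_pos: [0.5346, 0.1108, 0.1626]
tcp_rot: [[0.929, 0.001, 0.371], [-0.371, 0.0, 0.929], [0.001, -1.0, 0.0]]
wrist_force: [0.5, -0.9, -0.9]
grip_width: 0.0248
```

Run:
```python
from h import *
o=bot.get_obs(); print(o["ee_pos"],o["wrist_force"],o["ft_torque"],o["grip_width"])
a=snap("scene","s5.png"); b=snap("top","t5.png")
cv2.imwrite("pics/v7.png",np.hstack([cv2.resize(a[120:220,300:400],(400,400),interpolation=cv2.INTER_CUBIC),cv2.resize(b[150:250,230:330],(400,400),interpolation=cv2.INTER_CUBIC)])[:,:,::-1])
```

```text
[0.53455967 0.11082085 0.16261479] [ 0.45774483 -0.89496253 -0.85470226] [-0.03029102 -0.02124935 -0.04088938] 0.024814642756397953
```

View pics/v7.png

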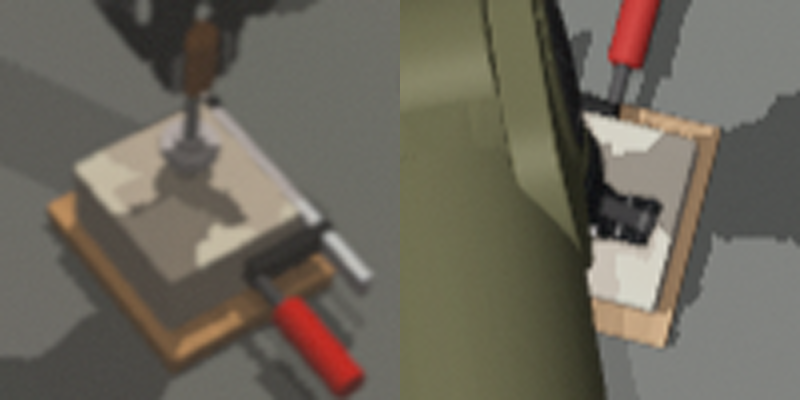

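>>> carry_out --deltas '[15, 0, 2, -1, 0, 0, 0, 15, 0, 4, -1, 0, 0, 0, 15, 0, 5, -1, 0, 0, 0, 15, 0, 6, -1, 0, 0, 0, 15, 0, 7, -1, 0, 0, 0, 15, 0, 7, -1, 0, 0, 0]'

```text
clock: 9.18
ee_pos: [0.5338, 0.1099, 0.1552]
tcp_rot: [[0.929, -0.0, 0.371], [-0.371, -0.0, 0.929], [-0.0, -1.0, -0.0]]
wrist_force: [-0.3, -0.2, -1.1]
grip_width: 0.0247
```

>>> carry_out --deltas '[15, 0, 0.5, 0, 0, 0, 0, 15, 0, 1, 0, 0, 0, 0, 15, 0, 1.5, 0, 0, 0, 0, 15, 0, 2, 0, 0, 0, 0]'

```text
clock: 9.68
ee_pos: [0.5339, 0.11, 0.1533]
tcp_rot: [[0.929, 0.0, 0.371], [-0.371, 0.0, 0.929], [0.0, -1.0, 0.0]]
wrist_force: [-0.4, -0.3, -1.5]
grip_width: 0.0249
```

>>> carry_out --deltas '[15, 0, 1, 0, 0, 0, 0, 15, 0, 2, 0, 0, 0, 0, 15, 0, 3, 0, 0, 0, 0, 15, 0, 4, 0, 0, 0, 0, 15, 0, 4, 0, 0, 0, 0]'

```text
clock: 10.3
ee_pos: [0.5338, 0.11, 0.1492]
tcp_rot: [[0.929, -0.0, 0.371], [-0.371, -0.0, 0.929], [-0.0, -1.0, -0.0]]
wrist_force: [0.7, 0.1, -2.1]
grip_width: 0.0244
```

>>> carry_out --deltas '[15, 0, 1, 0, 0, 0, 0, 15, 0, 2, 0, 0, 0, 0, 15, 0, 3, 0, 0, 0, 0, 15, 0, 4, 0, 0, 0, 0, 15, 0, 4, 0, 0, 0, 0]'

```text
clock: 10.92
ee_pos: [0.5338, 0.1099, 0.1452]
tcp_rot: [[0.929, -0.0, 0.371], [-0.371, -0.0, 0.929], [-0.0, -1.0, -0.0]]
wrist_force: [1.5, -0.1, -0.7]
grip_width: 0.0246
```

>>> carry_out --deltas '[15, 0.5, 1, 0, 0, 0, 0, 15, 0.5, 2, 0, 0, 0, 0, 15, 0.5, 3, 0, 0, 0, 0, 15, 0.5, 4, 0, 0, 0, 0, 15, 0.5, 4, 0, 0, 0, 0]'

```text
clock: 11.55
ee_pos: [0.5344, 0.1097, 0.1416]
tcp_rot: [[0.929, 0.0, 0.371], [-0.371, 0.0, 0.929], [0.0, -1.0, 0.0]]
wrist_force: [-1.0, -0.7, 1.5]
grip_width: 0.0248
```

>>> carry_out --deltas '[15, 0, 1, 0, 0, 0, 0, 15, 0, 2, 0, 0, 0, 0, 15, 0, 3, 0, 0, 0, 0, 15, 0, 4, 0, 0, 0, 0, 15, 0, 4, 0, 0, 0, 0]'

```text
clock: 12.18
ee_pos: [0.5343, 0.1097, 0.1372]
tcp_rot: [[0.929, 0.0, 0.371], [-0.371, -0.0, 0.929], [0.0, -1.0, -0.0]]
wrist_force: [-0.6, -1.0, 1.5]
grip_width: 0.0247
```

>>> carry_out --deltas '[15, 0, 1, 0, 0, 0, 0, 15, 0, 2, 0, 0, 0, 0, 15, 0, 3, 0, 0, 0, 0, 15, 0, 3, 0, 0, 0, 0]' --force 25

```text
clock: 12.68
ee_pos: [0.5343, 0.1098, 0.1342]
tcp_rot: [[0.929, 0.0, 0.371], [-0.371, -0.0, 0.929], [0.0, -1.0, -0.0]]
wrist_force: [-2.0, -0.4, 1.4]
grip_width: 0.0242
```

>>> carry_out --deltas '[15, 0, 0.5, 0, 0, 0, 0, 15, 0, 1, 0, 0, 0, 0, 15, 0, 1.5, 0, 0, 0, 0]'

```text
clock: 13.05
ee_pos: [0.5343, 0.1097, 0.1328]
tcp_rot: [[0.929, 0.0, 0.371], [-0.371, 0.0, 0.929], [0.0, -1.0, 0.0]]
wrist_force: [-0.4, -1.7, 1.3]
grip_width: 0.0241
```

>>> carry_out --deltas '[15, 0, 0.3, 0, 0, 0, 0, 15, 0, 0.6, 0, 0, 0, 0, 15, 0, 1, 0, 0, 0, 0]' --force 20

```text
clock: 13.42
ee_pos: [0.5343, 0.1098, 0.1318]
tcp_rot: [[0.929, 0.0, 0.371], [-0.371, -0.0, 0.929], [0.0, -1.0, 0.0]]
wrist_force: [-1.0, -1.1, 1.9]
grip_width: 0.0247
```

>>> carry_out --deltas '[15, 0, 0.3, 0, 0, 0, 0, 15, 0, 0.6, 0, 0, 0, 0, 15, 0, 1, 0, 0, 0, 0]'

```text
clock: 13.8
ee_pos: [0.5343, 0.1098, 0.1308]
tcp_rot: [[0.929, 0.0, 0.371], [-0.371, 0.0, 0.929], [0.0, -1.0, 0.0]]
wrist_force: [-0.6, -1.5, 2.5]
grip_width: 0.0245
```

>>> carry_out --deltas '[15, 0, 0.3, 0, 0, 0, 0, 15, 0, 0.6, 0, 0, 0, 0, 15, 0, 1, 0, 0, 0, 0]'

```text
clock: 14.18
ee_pos: [0.5343, 0.1097, 0.1298]
tcp_rot: [[0.929, 0.0, 0.371], [-0.371, 0.0, 0.929], [0.0, -1.0, 0.0]]
wrist_force: [-0.9, -1.6, 2.5]
grip_width: 0.0246
```

>>> carry_out --deltas '[15, 0, 0.3, 0, 0, 0, 0, 15, 0, 0.6, 0, 0, 0, 0, 15, 0, 1, 0, 0, 0, 0]'

```text
clock: 14.55
ee_pos: [0.5343, 0.1097, 0.1288]
tcp_rot: [[0.929, 0.0, 0.371], [-0.371, -0.0, 0.929], [0.0, -1.0, -0.0]]
wrist_force: [-1.0, -1.5, 2.0]
grip_width: 0.0251
```

>>> carry_out --deltas '[15, 0, 0.3, -0.3, 0, 0, 0, 15, 0, 0.6, -0.5, 0, 0, 0, 15, 0, 1, -0.5, 0, 0, 0]'

```text
clock: 14.92
ee_pos: [0.5343, 0.1096, 0.1279]
tcp_rot: [[0.929, 0.0, 0.371], [-0.371, 0.001, 0.929], [0.0, -1.0, 0.001]]
wrist_force: [-0.2, -0.3, 1.3]
grip_width: 0.025
```

>>> carry_out --deltas '[15, 0, 0.3, 0, 0, 0, 0, 15, 0, 0.6, 0, 0, 0, 0, 15, 0, 1, 0, 0, 0, 0]'

```text
clock: 15.3
ee_pos: [0.5344, 0.1096, 0.1274]
tcp_rot: [[0.929, 0.001, 0.371], [-0.371, 0.001, 0.929], [0.0, -1.0, 0.001]]
wrist_force: [-0.3, 0.7, 7.1]
grip_width: 0.0245
```

>>> carry_out --deltas '[15, 0, 0.1, 0, 0, 0, 0, 15, 0, 0.2, 0, 0, 0, 0, 15, 0, 0.2, 0, 0, 0, 0]' --force 50

```text
clock: 15.68
ee_pos: [0.5344, 0.1096, 0.1274]
tcp_rot: [[0.929, 0.001, 0.371], [-0.371, 0.001, 0.929], [0.0, -1.0, 0.001]]
wrist_force: [-1.3, 0.1, 6.0]
grip_width: 0.0245
```

>>> carry_out --deltas '[15, 0, 0.2, 0, 0, 0, 0, 15, 0, 0.4, 0, 0, 0, 0, 15, 0, 0.4, 0, 0, 0, 0, 15, 0, 0.4, 0, 0, 0, 0]'

```text
clock: 16.18
ee_pos: [0.5345, 0.1095, 0.1274]
tcp_rot: [[0.929, 0.001, 0.371], [-0.371, 0.001, 0.929], [0.0, -1.0, 0.001]]
wrist_force: [-2.5, -0.7, 8.6]
grip_width: 0.0246
```

>>> carry_out --deltas '[15, -0.2, 0.1, 0, 0, 0, 0, 15, -0.2, 0.1, 0, 0, 0, 0, 15, -0.2, 0.1, 0, 0, 0, 0, 15, -0.2, 0.1, 0, 0, 0, 0, 15, -0.2, 0.1, 0, 0, 0, 0]'

```text
clock: 16.8
ee_pos: [0.5345, 0.1096, 0.1274]
tcp_rot: [[0.929, 0.001, 0.371], [-0.371, 0.001, 0.929], [0.001, -1.0, 0.001]]
wrist_force: [-1.7, 0.0, 9.4]
grip_width: 0.0247
```

Run:
```python
from h import *
for i in range(4):
    cams.get_image("wrist"); o=bot.get_obs(); print(o["clock"],o["wrist_force"].round(1),o["ee_pos"].round(4))
```

```text
16.85 [-1.1 -0.3  9.8] [0.5345 0.1095 0.1274]
16.9 [-1.1  0.1  8.4] [0.5345 0.1096 0.1274]
16.95 [-1.8 -0.5  9.7] [0.5344 0.1096 0.1274]
17.0 [-2.5  0.3  8.1] [0.5345 0.1096 0.1274]
```

>>> carry_out --deltas '[15, 0, 0, 0, 0, 0, 0, 15, 0, 0, 0, 0, 0, 0, 15, 0, 0, 0, 0, 0, 0, 15, 0, 0, 0, 0, 0, 0, 15, 0, 0, 0, 0, 0, 0, 15, 0, 0, 0, 0, 0, 0, 15, 0, 0, 0, 0, 0, 0, 15, 0, 0, 0, 0, 0, 0, 15, 0, 0, 0, 0, 0, 0, 15, 0, 0, 0, 0, 0, 0]'

```text
clock: 18.25
ee_pos: [0.5344, 0.1096, 0.1274]
tcp_rot: [[0.929, 0.001, 0.371], [-0.371, 0.001, 0.929], [0.001, -1.0, 0.001]]
wrist_force: [-1.8, -1.0, 9.2]
grip_width: 0.0242
```

>>> carry_out --deltas '[15, 0, 0, 0, 0, 0, 0, 15, 0, 0, 0, 0, 0, 0, 15, 0, 0, 0, 0, 0, 0, 15, 0, 0, 0, 0, 0, 0, 15, 0, 0, 0, 0, 0, 0, 15, 0, 0, 0, 0, 0, 0, 15, 0, 0, 0, 0, 0, 0, 15, 0, 0, 0, 0, 0, 0, 15, 0, 0, 0, 0, 0, 0, 15, 0, 0, 0, 0, 0, 0]'

```text
clock: 19.5
ee_pos: [0.5344, 0.1096, 0.1273]
tcp_rot: [[0.929, 0.001, 0.371], [-0.371, 0.001, 0.929], [0.001, -1.0, 0.001]]
wrist_force: [-2.6, -1.1, 10.1]
grip_width: 0.0244
```

Run:
```python
from h import *
for i in range(4):
    cams.get_image("wrist"); o=bot.get_obs(); print(o["clock"],o["wrist_force"].round(1),o["ee_pos"].round(4))
```

```text
19.55 [-1.3  0.7  8.8] [0.5345 0.1096 0.1273]
19.6 [-2.9 -0.7  8.1] [0.5345 0.1096 0.1273]
19.65 [-1.6 -0.9  8. ] [0.5344 0.1095 0.1273]
19.7 [-1.   0.4  8. ] [0.5345 0.1096 0.1273]
```

>>> carry_out --deltas '[15, -0.2, -0.4, 0, 0, 0, 0, 15, -0.3, -0.8, 0, 0, 0, 0, 15, -0.3, -0.8, 0, 0, 0, 0]' --force 20

```text
clock: 20.08
ee_pos: [0.5341, 0.1096, 0.1274]
tcp_rot: [[0.929, 0.001, 0.371], [-0.371, 0.0, 0.929], [0.001, -1.0, 0.001]]
wrist_force: [0.0, 0.4, 6.0]
grip_width: 0.0242
```

>>> carry_out --deltas '[28, 0, 0, 0, 0, 0, 0, 35, 0, 0, 0, 0, 0, 0, 45, 0, 0, 0, 0, 0, 0, 55, 0, 0, 0, 0, 0, 0, 55, 0, 0, 0, 0, 0, 0]'

```text
clock: 20.7
ee_pos: [0.5336, 0.1095, 0.1269]
tcp_rot: [[0.929, -0.0, 0.371], [-0.371, -0.0, 0.929], [-0.0, -1.0, -0.0]]
wrist_force: [-0.3, 0.4, 0.1]
grip_width: 0.055
```

>>> carry_out --deltas '[55, 0, -5, 0, 0, 0, 0, 55, 0, -15, 0, 0, 0, 0, 55, 0, -35, 0, 0, 0, 0, 55, 0, -60, 0, 0, 0, 0, 55, 0, -90, 0, 0, 0, 0, 55, 0, -110, 0, 0, 0, 0, 55, 0, -110, 0, 0, 0, 0, 55, 0, -110, 0, 0, 0, 0]'

```text
clock: 21.7
ee_pos: [0.5332, 0.1094, 0.2364]
tcp_rot: [[0.929, -0.001, 0.371], [-0.371, -0.0, 0.929], [-0.001, -1.0, -0.0]]
wrist_force: [-1.2, 1.0, -0.8]
grip_width: 0.0547
```

Run:
```python
from h import *
o=bot.get_obs(); print(o["clock"],o["ee_pos"],o["wrist_force"])
a=snap("wrist","w9.png"); b=snap("scene","s9.png")
cv2.imwrite("pics/v8.png",np.hstack([cv2.resize(a[100:300,220:420],(400,400),interpolation=cv2.INTER_CUBIC),cv2.resize(b[120:220,300:400],(400,400),interpolation=cv2.INTER_CUBIC)])[:,:,::-1])
```

```text
21.7 [0.53324207 0.10941353 0.23636375] [-1.18705549  0.98739116 -0.81658028]
```

View pics/v8.png

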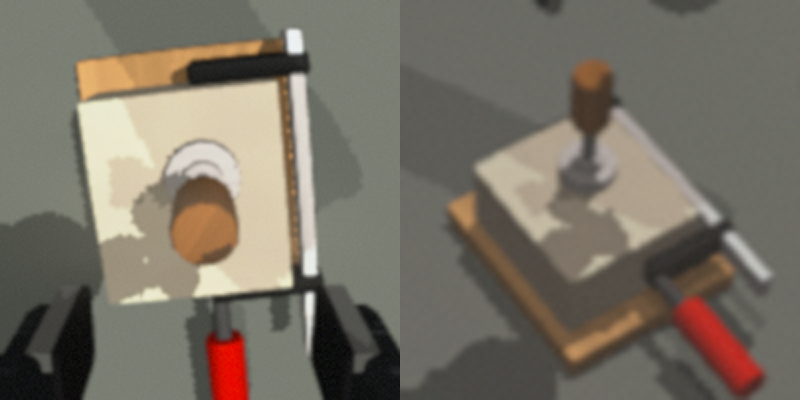

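Run:
```python
from h import *
a=cv2.imread("pics/s0.png").astype(int); b=cv2.imread("pics/s9.png").astype(int)
for n,(r,c) in dict(jar=(94,375),cup=(119,422),chisel=(306,187)).items():
    print(n,np.abs(a-b)[r-15:r+15,c-15:c+15].mean().round(1))
print(workorder.hand_in())
```

```text
jar 31.2
cup 3.7
chisel 4.1
the job is handed in; nothing more can be done
None
```

Run:
```python
import cv2,numpy as np
cv2.imwrite("pics/v9.png",np.hstack([cv2.resize(cv2.imread("pics/"+f)[50:150,330:450],(390,325)) for f in("s0.png","s9.png")]))
```

```text
(no output)
```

View pics/v9.png

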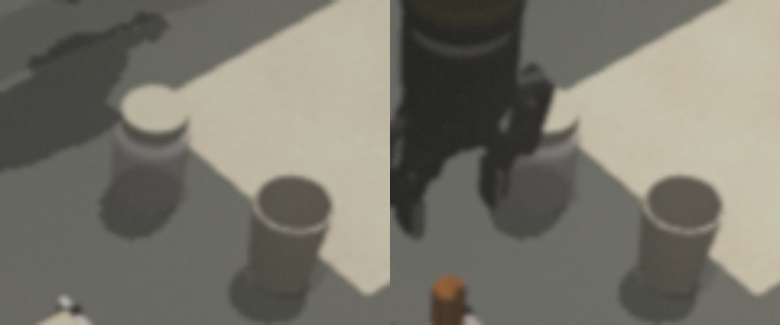

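I took the wooden-handled gauge out of its stand and set it in the bore, then held it pressed down, let go and handed the job in at about 22 s. No verdict is reported.

- **Bottoming out:** the disc's friction showed as a force rise of about 3 N near 15 mm depth. A sharp rise at about 30 mm marked the bottom.
- **Hold:** I pressed for about 3.5 s. The wrist read 8 to 10 N, which is about 9 to 11 N on the block once the gauge's weight is added. The highest wrist reading I saw was 10.1 N, well under the 25 N limit. Readings exist only at the end of each move and in a few samples, so the force between them was not seen.
- **Release:** the last pictures show the gauge upright with its disc flat on the face. That the tip stayed on the bottom after release was not measured; it rests on the force readings and the picture.
- **Other things:** the cup and chisel look unchanged. The automatic image check flagged the jar (31 against about 4 for the others). The picture shows only the gripper in front of it, and the visible part of the jar is where it was.

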